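# Tip an ingredient box over the sill of a warming plate and switch the plate on

## Task

Slide the metal ingredient box up to the low warming plate, tip its front edge up onto the plate's raised edge while its rear still stands on the table, then push it on over until it sits flat on the plate and fully home against the back stop. Only then press the green key down until it latches, so that the red key pops up. Do not disturb the squeeze bottle, the jam jar or the small ring cutter.

Things in the scene. Friction and masses are not known exactly. Their poses are not given: they have to be found in the camera images.
- ingredient_box: Closed grey metal box, body 150 long (x) x 120 wide (y), dark flat lid, 74 high, 0.45-0.7 kg, too wide to grasp. Origin on its underside below the body's centre; +x is its leading end, z up. It stands on two 8 mm high black runners, x -60 to +75, y = +-45, square in front: pushing alone will not climb a step. Rear wall at x = -75, with an orange trough behind it.
- front_edge (a point): Middle of the lower front edge of the ingredient box (x = +75 mm, underside of the runners).
- runner_heel (a point): Midway between the rear ends of the runners, at their underside (x = -60 mm): the edge about which the box tips.
- trough (a point): Centre of the trough's floor, on top. Trough inside: 42 mm along x (between rear rim and the box's rear wall) x 110 mm wide; floor 25 mm, rim 36 mm above the underside, rim 3 mm thick. It overhangs the runner heels: pressing its floor down (6 to 12 N at its centre) tips the box about the heels and lifts the front edge, 3.5 mm per mm pressed, up to 0.3 rad.
- warming_plate: Fixed low plate; its +x is the way the box goes on; origin on the table under the deck's centre. Dark deck x -82.5 to +82.5 mm, 15 mm high, square front edge (sill). Two side rails 34 mm high, 140 mm apart inside, flared at the mouth to about 155 (outside y = +-92), reaching 12 mm before the sill. Behind the stop a white console, x 90 to 157, y +-86, 46 mm high, two keys on top (red at y = +40, green at y = -40).
- sill (a point): Middle of the sill (x = -82.5 mm of the plate), on the upper surface of the deck; axes as the plate's.
- stop (a point): Foot of the 50 mm high back stop, in the middle (x = +82.5 mm of the plate), at deck height; axes as the plate's.
- key_green (a joint): Stroke of the green key, m: 0 = up, 0.008 = fully down and latched. The two keys are interlocked: pressing one down (about 3 to 5 N) makes the other pop up by as much; both stay where they are left.
- key_red (a joint): Stroke of the red key, m: 0 = up, 0.008 = down. Latched down at the start.
- key_green_top (a point): Centre of the top face of the green key (34 x 34 mm); 62.5 mm above the table when up, 54.5 mm when down.
- squeeze_bottle: White squeeze bottle with red pointed cap, 57 mm across, 195 mm high, standing beside the mouth of the plate; origin under its centre. Leave it.
- jam_jar: Jam jar, 66 mm across, 100 mm high, standing beside the mouth of the plate; origin under its centre. Leave it.
- ring_cutter_1: Round steel ring cutter, 51 mm across, 35 mm high, standing on the table beside the box; origin under its centre. Leave it.

How it is judged:
By the outcome, as a careful person would: the job done as asked, in the order asked, and still so for the second after the job is handed in, with the robot touching nothing.
It also fails if it takes over 72 s, if anything falls off the work surface, if the arm or the gripper's body presses on something with over 40 N, if the wrist force passes 120 N, or if a joint passes its speed limit or range.

## Robot

A 6-joint arm with a two-finger parallel gripper is mounted at the origin on a cart in front of the work surface, level with it; the furniture and walls round the work are solid. World frame = base frame: x ahead of the robot, y to its left, z up, the work surface at z = 0. Lengths are in mm, angles in rad, forces in N, time in s.
With the tool pointing down it reaches from about 350 to 875 mm from the base axis. Payload 4.2 kg.
Tool frame: the origin (TCP) lies midway between the tips of the shut fingers; the grasp point (between the pads) lies 19 mm behind it (arm.grasp_offset is the distance from the TCP to the grasp point, in mm); z points along the fingers, y is the direction in which the jaws open and shut (so a half turn about z gives the same grasp; the last joint's range is limited). The gripper opens to 85 mm and grips with 20 to 120 N. Pads are 22 mm wide; open, the fingers measure 114 mm over their backs; the gripper's body (76 mm by 85 mm) begins 54 mm behind the grasp point. The pads swing forward as they close: fully open they stand 13 mm farther back than shut.
Start: joints at [1.509, 0.385, 0.008, 0, -1.194, -0.259], TCP at [197.046, 593.104, 231.312] pointing down, gripper open.
Joint ranges: [-3.14, 3.14], [-1.21, 2.06], [-1.07, 1.41], [-3.16, 2.05], [-2.99, -0.16], [-3.1, 3.1]. Speed limits (rad/s): [2.79, 2.79, 3.14, 3.14, 3.14, 3.14].

## Interface

Orientations are given as a unit quaternion [x, y, z, w].
In Python, from bench import arm gives the robot as it stands.
- The arm moves only by the tool move_arm, never from a script. Its argument "moves" is a list of rows, each an object with "gripper": the gripper's target within -1 to 1 (fully open at 1, half-way at 0, shut at -1); "xyz": the shift along the tool's x, y, z in cm, a list of three; "angular": the turn, a rotation vector about the tool's x, y, z in rad, a list of three. In form: [{"gripper": gripper, "xyz": [dx, dy, dz], "angular": [wx, wy, wz]}, ...]. A call has 1 to 10 rows; each row is the pose to reach, as a shift and turn from the pose commanded when the call began, along the tool's axes at that moment; what a row does not reach only later rows make up. A row lasts 1/8 s, in which the tool goes at most 62.5 mm and 10.7 degrees, less where a joint would pass 70% of its speed; a pose out of reach is approached as far as the arm can. A call with a gripper value outside its range is refused whole. The fingers move at their own pace and stop on an object; the grip force is fixed at half the most. Time passes only in rows, so rows that repeat a pose let the fingers close. It gives the time, the measured TCP pose, the force and the opening at its end, in the units of the state.
- arm.read_state(): the state, without advancing time (a new reading comes with each control period).
- arm.get_image(name): name is "scene" or "top"; returns (picture, depth): 480x640x3 uint8, blue, green, red; 480x640 float32, mm along the optical axis (not along the pixel's ray), 0 where there is no reading.
- arm.get_calibration(name): a dict with "camera_matrix" (3x3 intrinsics, pixels), "R" (3x3) and "t" (3): a world point X has camera coordinates R X + t. Camera axes: x right, y down, z forward; pixel columns grow to the right and rows downward; lengths in mm; the calibration is good to about 2 mm. A picture is of the moment at which its call begins. get_calibration takes no time and is no camera call.
- arm.job_done(): hands the job in, once; it reports no verdict.
The state is a dict: "clock": time; "joints": joint angles; "joint_vel": joint speeds; "joint_efforts": joint torques, N m; "position": TCP position; "ee_rot": TCP orientation; "contact_force": force on the tool from outside, world axes, zero at the start; "wrist_torque": the same for the moment, N m; "gripper_width": finger opening in mm.
Only numpy, scipy, OpenCV 4.12 (cv2) and the standard library are available. Lean on these libraries where they do the work, as an engineer would, in place of code of your own. Each camera call takes 0.05 s, during which the arm holds its last target. There are 200 camera calls.

## Working session

There is one attempt and no reset: what is moved stays moved. The work goes in short steps, Python scripts to look and compute and a tool call to move; the robot and the scene stay as the last step left them, time stands still between calls to the robot, and variables do not carry over. Pictures are saved under pics/ and viewed, about 8 in all and at most 12, crops included, and the job is handed in when it is done.

Besides the shell and the picture viewer there is one more tool, called after ">>>" by a JSON object that holds its "fn" and its "kwargs". move_arm: Moves the arm, as the interface text tells. Its arguments: {"type":"object","properties":{"moves":{"type":"array","items":{"type":"object","properties":{"gripper":{"type":"number"},"xyz":{"type":"array","items":{"type":"number"}},"angular":{"type":"array","items":{"type":"number"}}}}}},"required":["moves"]}

```bash
mkdir -p pics; ls; python3 - <<'E'
from bench import arm
import cv2,numpy as np
print(arm.read_state())
for n in("scene","top"):
    p,d=arm.get_image(n); cv2.imwrite(f"pics/{n}0.png",p); np.save(f"pics/{n}0.npy",d)
    print(n,arm.get_calibration(n))
E
```

```text
pics
{'clock': 0.0, 'joints': array([ 1.50862526e+00,  3.85560259e-01,  6.59597775e-03, -5.18819620e-04,
       -1.19397852e+00, -2.58603334e-01]), 'joint_vel': array([ 6.87875150e-04, -5.68742342e-04, -4.62972926e-04, -2.02831753e-04,
       -1.59870318e-03, -8.27550939e-05]), 'joint_efforts': array([ 6.44221673e-04, -3.92290056e+01,  1.88405228e+01,  4.18619648e+00,
       -4.59777730e-03, -5.55921517e-06]), 'position': array([196.85327031, 592.56369394, 230.20471912]), 'ee_rot': array([ 9.87149634e-01, -1.59794835e-01, -1.34705119e-04,  1.09170939e-03]), 'contact_force': array([-0.05494265, -0.73680259, -1.14588972]), 'wrist_torque': array([0.02836959, 0.00868898, 0.0232615 ]), 'gripper_width': 85.21423490846942}
scene {'camera_matrix': array([[456.08455713,   0.        , 317.46775715],
       [  0.        , 456.08455713, 242.23295756],
       [  0.        ,   0.        ,   1.        ]]), 'R': array([[-0.66853057, -0.74367826,  0.00308603],
       [-0.57078487,  0.51043891, -0.64316153],
       [ 0.47673001, -0.4317346 , -0.76572432]]), 't': array([377.44785687, 383.49487212, 709.1310704 ])}
top {'camera_matrix': array([[465.61075664,   0.        , 324.72869079],
       [  0.        , 465.61075664, 244.73040117],
       [  0.        ,   0.        ,   1.        ]]), 'R': array([[ 0.01162985, -0.99990119, -0.00789648],
       [-0.99657147, -0.01094348, -0.08200945],
       [ 0.08191493,  0.00882316, -0.99660027]]), 't': array([-22.89274715, 576.92907375, 890.77677595])}
```

View pics/top0.png

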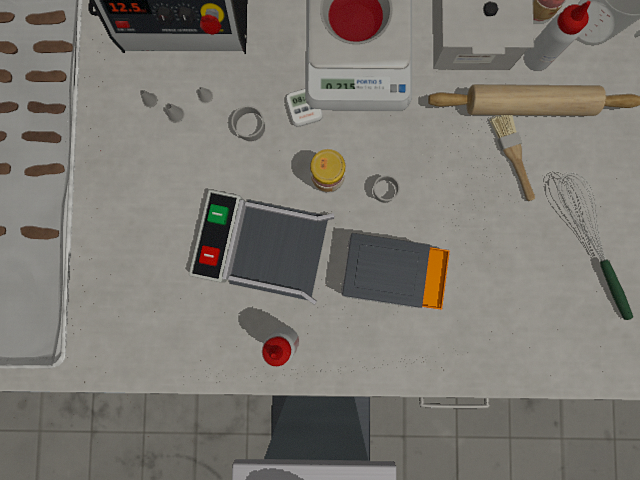

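View pics/scene0.png

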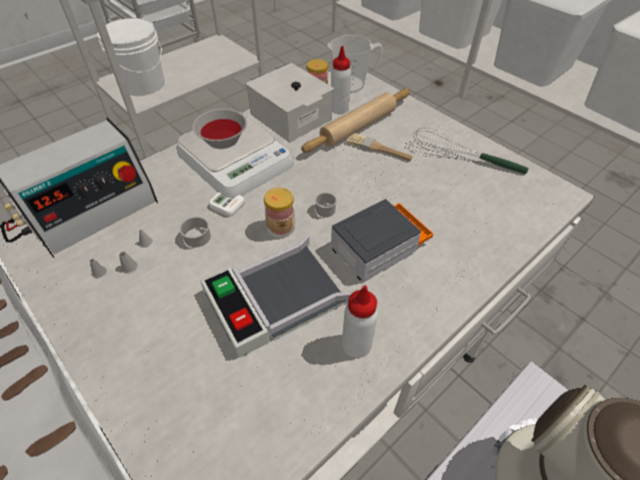

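Top view: the box lid centre is at about (390,268), with the orange trough at (436,278). The plate deck is at (278,250), the green key at (217,214) and the red key at (209,256). The bottle is at (277,350), the jar at (327,168) and the ring cutter at (382,188). The plate's +x runs roughly along world +y, and the scene view agrees.

```bash
cat > h.py <<'E'
from bench import arm
import cv2,numpy as np
def snap(n,name=None):
    p,d=arm.get_image(n)
    if name: cv2.imwrite("pics/"+name,p)
    return p,d
def world(n,d):
    c=arm.get_calibration(n);K=c["camera_matrix"];v,u=np.indices(d.shape)
    X=np.stack([(u-K[0,2])/K[0,0]*d,(v-K[1,2])/K[1,1]*d,d],-1)
    return (X-c["t"])@c["R"]
def hsv(p,lo,hi): return cv2.inRange(cv2.cvtColor(p,cv2.COLOR_BGR2HSV),lo,hi)>0
def big(m):
    n,l,s,c=cv2.connectedComponentsWithStats(m.astype(np.uint8)); 
    return l==1+np.argmax(s[1:,4])
def rect(P):
    (c,s,a)=cv2.minAreaRect(P[:,:2].astype(np.float32)); return np.round(c,1),np.round(s,1),round(a,2)
def win(m,x0,x1,y0,y1):
    k=np.zeros_like(m);k[y0:y1,x0:x1]=1;return m&k
def ray(n,u,v,z):
    c=arm.get_calibration(n);K=c["camera_matrix"]
    o=-c["R"].T@c["t"];r=c["R"].T@np.array([(u-K[0,2])/K[0,0],(v-K[1,2])/K[1,1],1]);return o+r*(z-o[2])/r[2]
E
python3 - <<'E'
from h import *
p=cv2.imread("pics/top0.png");d=np.load("pics/top0.npy");W=world("top",d);z=W[...,2]
print("table",np.median(z[200:230,450:500]),"trough z range")
def show(t,m):
    m=big(m);P=W[m];print(t,m.sum(),rect(P),"z",np.percentile(P[:,2],[2,50,98]).round(1))
ok=d>0
show("lid",win((abs(z-74)<6)&ok,320,460,220,315))
show("orange",win(hsv(p,(8,150,80),(25,255,255)),400,470,220,330)&ok)
show("deck",win((abs(z-15)<5)&ok,215,345,190,305))
show("console",win((z>40)&(z<72)&ok,180,250,180,290))
show("green",win(hsv(p,(45,120,60),(85,255,255)),190,250,180,290)&ok)
show("red",win(hsv(p,(0,150,80),(6,255,255))|hsv(p,(174,150,80),(180,255,255)),190,250,230,290)&ok)
show("jar",win((z>90)&ok,290,360,140,200)); show("ring",win((z>25)&ok,360,410,165,210));show("bottle",win((z>50)&ok,240,310,320,370))
b=W[win((z>50)&ok,240,310,320,370)];print(b[b[:,2]>185].mean(0))
show("rails",win((z>26)&(z<40)&ok,230,345,180,305))
E
```

```text
table 0.2114432000576277 trough z range
lid 5109 (array([ 528.2, -130.2]), array([148.8, 118.9]), 81.98) z [71.4 75.  78.4]
orange 1190 (array([ 514.6, -235.3]), array([ 46.9, 116.9]), 81.56) z [22.  25.7 37.6]
deck 5945 (array([574.5,  71.9]), array([174.9, 160.6]), 76.24) z [12.1 15.4 18.6]
console 3363 (array([591.4, 192.2]), array([ 74.9, 172.1]), 79.03) z [43.2 48.2 64. ]
green 306 (array([630.7, 187.7]), array([33.4, 33.2]), 78.7) z [51.7 62.5 65.6]
red 299 (array([552.1, 203.6]), array([33.6, 34.3]), 79.42) z [48.3 54.4 57.4]
jar 960 (array([716.1, -19.4]), array([63.5, 62.5]), 0.78) z [ 94.2  99.2 102.4]
ring 156 (array([ 690.3, -136.2]), array([49.2, 50.3]), 89.88) z [25.7 34.4 37.7]
bottle 1035 (array([391.6,  60.6]), array([55.7, 51.7]), 87.56) z [ 59.  155.5 191.7]
[389.90482186  61.07153207 191.21264217]
rails 447 (array([642.5,  61.2]), array([ 46.3, 184.8]), 5.19) z [27.5 34.1 38.3]
```

```bash
python3 - <<'E'
from h import *
p=cv2.imread("pics/top0.png");d=np.load("pics/top0.npy");W=world("top",d);z=W[...,2];ok=d>0
a=np.radians(82.1);ex=np.array([np.cos(a),np.sin(a)]);ey=np.array([-ex[1],ex[0]])
def fr(m):
    q=W[m][:,:2]-[528.2,-130.2];return q@ex,q@ey
for t,m in(("lid",big(win((abs(z-74)<6)&ok,320,460,220,315))),("orange",big(win(hsv(p,(8,150,80),(25,255,255)),400,470,220,330)&ok))):
    x,y=fr(m);print(t,np.percentile(x,[0,1,5,50,95,99,100]).round(1),np.percentile(y,[0,1,50,99,100]).round(1))
    zz=W[m][:,2]
    if t=="orange":
        for lo in range(-130,-70,4):
            s=(x>=lo)&(x<lo+4); print(lo,s.sum(),np.median(zz[s]).round(1) if s.any() else "")
cv2.imwrite("pics/crop1.png",cv2.resize(p[215:325,310:470],None,fx=5,fy=5,interpolation=cv2.INTER_CUBIC))
E
```

```text
lid [-74.4 -72.3 -66.3   0.2  66.8  72.7  74.4] [-59.6 -58.    0.3  57.4  59.5]
orange [-129.2 -119.8 -118.1 -103.1  -85.7  -84.   -81.9] [-59.2 -57.   -0.5  56.2  57.3]
-130 4 -0.3
-126 0 
-122 58 35.9
-118 196 27.2
-114 119 25.3
-110 125 25.1
-106 124 25.3
-102 125 25.4
-98 121 25.2
-94 127 25.7
-90 122 25.1
-86 68 26.0
-82 1 36.8
-78 0 
-74 0
```

View pics/crop1.png

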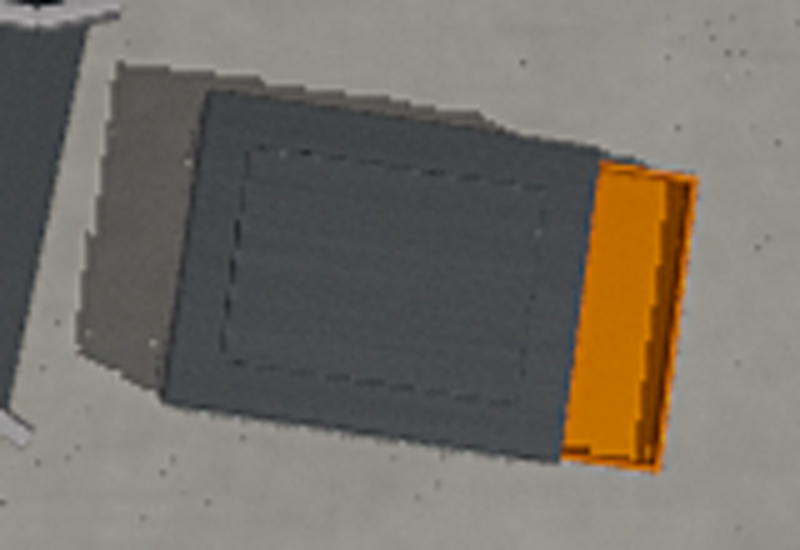

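The crop shows the lid's rear edge at about (590,300) and the trough running back to the rim at about (680,320). That agrees with the sizes given, so the trough centre is at world (515,-225). I'll raise the arm and travel over.

>>> {"fn": "move_arm", "kwargs": {"moves": [{"gripper":0.15,"xyz":[0,0,-6],"angular":[0,0,0]},{"gripper":0.15,"xyz":[0,0,-12],"angular":[0,0,0]},{"gripper":0.15,"xyz":[4,4.8,-12],"angular":[0,0,0.15]},{"gripper":0.15,"xyz":[8,9.6,-12],"angular":[0,0,0.3]},{"gripper":0.15,"xyz":[12,14.4,-12],"angular":[0,0,0.45]},{"gripper":0.15,"xyz":[16,19.2,-12],"angular":[0,0,0.6]},{"gripper":0.15,"xyz":[20,24,-12],"angular":[0,0,0.75]},{"gripper":0.15,"xyz":[24,28.8,-12],"angular":[0,0,0.9]},{"gripper":0.15,"xyz":[28,33.6,-12],"angular":[0,0,1.05]},{"gripper":0.15,"xyz":[32,38.4,-12],"angular":[0,0,1.2]}]}}

```text
clock: 1.35
position: [379.6, 125.8, 351.3]
ee_rot: [0.723, -0.691, -0.0, -0.0]
contact_force: [1.6, 0.4, -0.1]
gripper_width: 49.1
```

```bash
cat >> h.py <<'E'
from scipy.spatial.transform import Rotation as Ro
def goto(x,y,z,head):
    """needed shift (cm, tool axes) and turn; head = heading (deg) of tool -x (forward)"""
    s=arm.read_state();R=Ro.from_quat(s["ee_rot"]);h=np.radians(head);f=np.array([np.cos(h),np.sin(h),0]);
    T=Ro.from_matrix(np.stack([-f,np.cross([0,0,-1],-f),[0,0,-1]],1))
    print("t",s["clock"].round(2) if hasattr(s["clock"],"round") else s["clock"],"pos",s["position"].round(1),"F",s["contact_force"].round(1),"w",round(s["gripper_width"],1),"j",np.round(s["joints"],2))
    print("xyz cm",(R.inv().apply(np.array([x,y,z])-s["position"])/10).round(2),"ang",(R.inv()*T).as_rotvec().round(3))
E
python3 -c "
from h import *
goto(515,-225.3,120,82.1)"
```

```text
t 1.35 pos [379.6 125.8 351.3] F [ 1.6  0.4 -0.1] w 49.1 j [ 0.73 -0.09 -0.26 -0.   -1.39 -0.69]
xyz cm [ 35.7  -11.91  23.12] ang [-0.     0.     0.184]
```

>>> {"fn": "move_arm", "kwargs": {"moves": [{"gripper":0.15,"xyz":[6,-2,0],"angular":[0,0,0.05]},{"gripper":0.15,"xyz":[12,-4,1],"angular":[0,0,0.1]},{"gripper":0.15,"xyz":[18,-6,4],"angular":[0,0,0.15]},{"gripper":0.15,"xyz":[23,-7.7,8],"angular":[0,0,0.184]},{"gripper":0.15,"xyz":[28,-9.4,12],"angular":[0,0,0.184]},{"gripper":0.15,"xyz":[32,-10.7,16],"angular":[0,0,0.184]},{"gripper":0.15,"xyz":[35,-11.7,20],"angular":[0,0,0.184]},{"gripper":0.15,"xyz":[35.7,-11.9,23.1],"angular":[0,0,0.184]},{"gripper":0.15,"xyz":[35.7,-11.9,23.1],"angular":[0,0,0.184]}]}}

```text
clock: 2.48
position: [514.1, -223.1, 117.1]
ee_rot: [-0.657, 0.754, 0.003, -0.002]
contact_force: [-0.1, 0.2, 1.7]
gripper_width: 49.3
```

```bash
python3 -c "
from h import *
goto(515,-225.3,35,82.1)
snap('scene','s1.png')"
```

```text
t 2.475 pos [ 514.1 -223.1  117.1] F [-0.1  0.2  1.7] w 49.3 j [-0.12  0.39 -0.3  -0.   -0.89 -0.01]
xyz cm [ 0.21 -0.18  8.21] ang [0.008 0.    0.002]
```

View pics/s1.png

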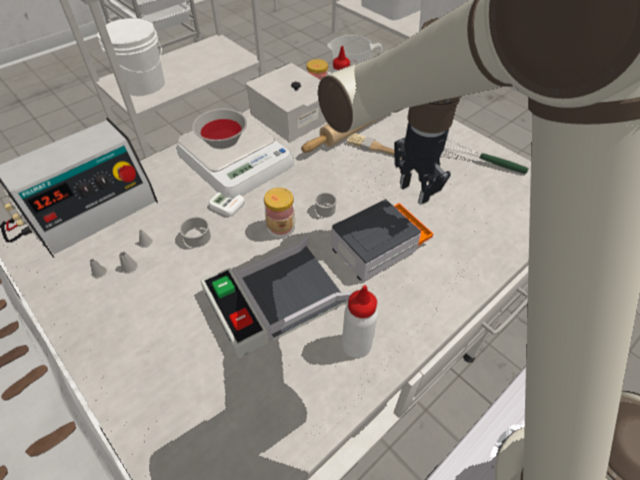

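The scene view shows the gripper above and behind the box at about (425,180), with the fingers spread across the trough at (415,225). I'll descend.

>>> {"fn": "move_arm", "kwargs": {"moves": [{"gripper":0.15,"xyz":[0.2,-0.2,3],"angular":[0,0,0]},{"gripper":0.15,"xyz":[0.2,-0.2,6],"angular":[0,0,0]},{"gripper":0.15,"xyz":[0.2,-0.2,7.8],"angular":[0,0,0]},{"gripper":0.15,"xyz":[0.2,-0.2,8.2],"angular":[0,0,0]},{"gripper":0.15,"xyz":[0.2,-0.2,8.2],"angular":[0,0,0]}]}}

```text
clock: 3.15
position: [519.3, -224.8, 40.0]
ee_rot: [-0.659, 0.752, -0.001, 0.001]
contact_force: [0.2, 0.6, 0.0]
gripper_width: 49.0
```

```bash
python3 -c "
from h import *
goto(515,-225.3,35,82.1)
p,d=snap('top','t1.png')
cv2.imwrite('pics/c2.png',cv2.resize(p[180:330,290:490],None,fx=4,fy=4))"
```

```text
t 3.15 pos [ 519.3 -224.8   40. ] F [0.2 0.6 0. ] w 49.0 j [-0.12  0.49 -0.37  0.   -0.7  -0.01]
xyz cm [0.1  0.42 0.5 ] ang [-0.003 -0.     0.005]
```

View pics/c2.png

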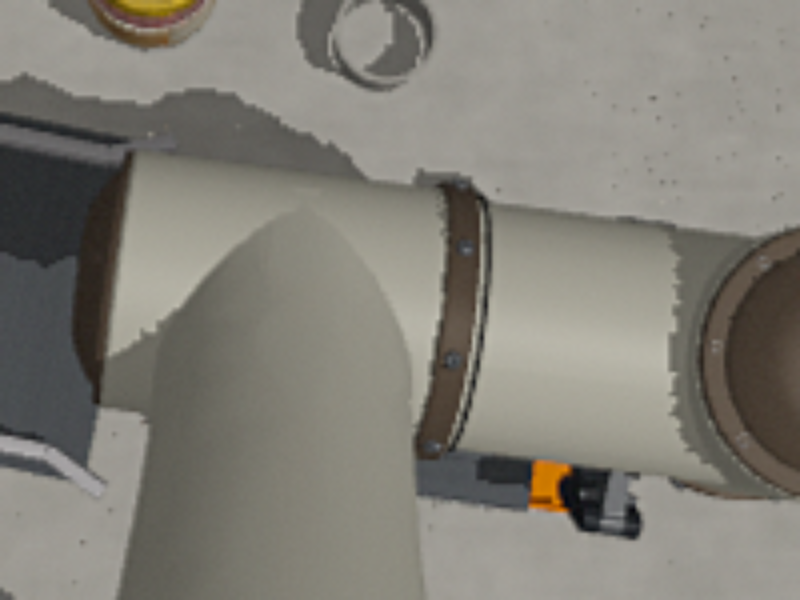

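The arm hides most of the top view. The fingers can be seen in the trough at about (600,495) in the crop, just behind the orange floor. I'll make contact and slide the box to about 4 mm short of the sill, turning 3.3° on the way.

```bash
python3 -c "
from h import *
goto(516.4,-215.4,38,82.1)
goto(520,-168,38,78.8)"
```

```text
t 3.2 pos [ 519.3 -224.9   40.1] F [ 0.3 -0.1 -0.2] w 49.0 j [-0.12  0.49 -0.37  0.   -0.7  -0.01]
xyz cm [-0.9   0.41  0.21] ang [-0.003 -0.     0.005]
t 3.2 pos [ 519.3 -224.9   40.1] F [ 0.3 -0.1 -0.2] w 49.0 j [-0.12  0.49 -0.37  0.   -0.7  -0.01]
xyz cm [-5.65  0.69  0.2 ] ang [-0.003 -0.     0.062]
```

>>> {"fn": "move_arm", "kwargs": {"moves": [{"gripper":0.15,"xyz":[-0.4,0.4,0.2],"angular":[0,0,0]},{"gripper":0.15,"xyz":[-0.9,0.4,0.2],"angular":[0,0,0]},{"gripper":0.15,"xyz":[-1.4,0.45,0.2],"angular":[0,0,0.01]},{"gripper":0.15,"xyz":[-1.9,0.5,0.2],"angular":[0,0,0.02]},{"gripper":0.15,"xyz":[-2.4,0.5,0.2],"angular":[0,0,0.03]},{"gripper":0.15,"xyz":[-2.9,0.55,0.2],"angular":[0,0,0.04]},{"gripper":0.15,"xyz":[-3.4,0.55,0.2],"angular":[0,0,0.05]},{"gripper":0.15,"xyz":[-3.9,0.6,0.2],"angular":[0,0,0.06]},{"gripper":0.15,"xyz":[-3.9,0.6,0.2],"angular":[0,0,0.06]},{"gripper":0.15,"xyz":[-3.9,0.6,0.2],"angular":[0,0,0.06]}]}}

```text
clock: 4.45
position: [517.2, -185.0, 35.8]
ee_rot: [-0.635, 0.772, 0.0, 0.0]
contact_force: [-0.5, -0.5, -0.5]
gripper_width: 48.8
```

```bash
python3 -c "
from h import *
goto(520,-168,38,78.8)
p,d=snap('scene','s2.png')
cv2.imwrite('pics/c3.png',cv2.resize(p[180:370,190:450],None,fx=3,fy=3,interpolation=2))"
```

```text
t 4.45 pos [ 517.2 -185.    35.8] F [-0.5 -0.5 -0.5] w 48.8 j [-0.05  0.48 -0.41 -0.   -0.68 -0.14]
xyz cm [-1.72  0.05 -0.22] ang [0.001 0.001 0.001]
```

View pics/c3.png

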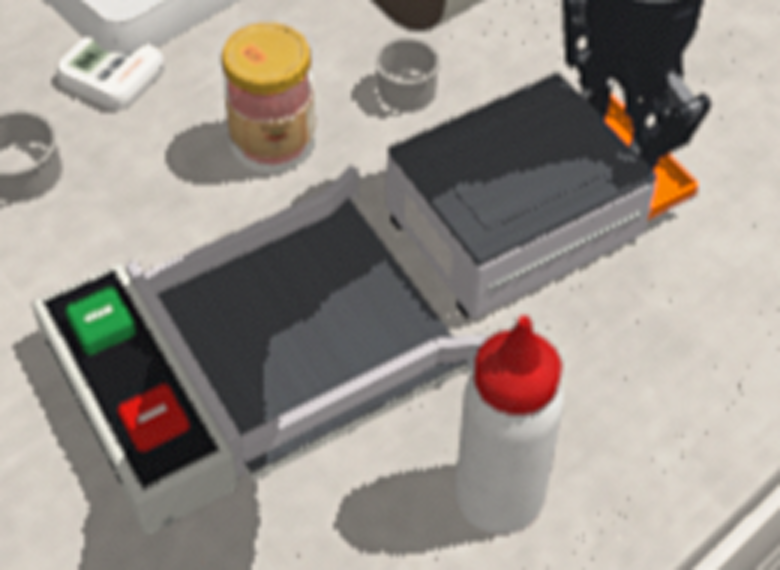

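The crop shows the box facing the plate with a visible gap in front of the sill at about (420,250). The fingers sit against the rear wall at (640,120). I'll measure the lid in the plate frame.

```bash
cat >> h.py <<'E'
def plate(P):
    a=np.radians(78.8);ex=np.array([np.cos(a),np.sin(a)]);ey=np.array([-ex[1],ex[0]])
    q=P[...,:2]-[568.0,74.8];return np.stack([q@ex,q@ey,P[...,2]],-1)
def lid(base=0,pose=False):
    p,d=snap("scene");Q=plate(world("scene",d));z=Q[...,2]
    g=cv2.cvtColor(p,cv2.COLOR_BGR2GRAY)
    m=(d>0)&(z>64+base)&(z<84+base)&(abs(Q[...,1])<75)&(Q[...,0]>-260)&(Q[...,0]<82)
    m=big(cv2.morphologyEx(m.astype(np.uint8),cv2.MORPH_OPEN,np.ones((3,3)))>0);P=Q[m]
    # plane slope along x using front part
    A=np.c_[P[:,0],P[:,1],np.ones(len(P))];k=np.linalg.lstsq(A,P[:,2],rcond=None)[0]
    print("lid n",m.sum(),rect(P),"x",np.percentile(P[:,0],[1,50,99.5]).round(1),"y",np.percentile(P[:,1],[.5,99.5]).round(1),"z",np.percentile(P[:,2],[5,50,95]).round(1),"slope",k[:2].round(3))
    # front edge x by lateral band
    for lo in(-45,-15,15): 
        s=(P[:,1]>lo)&(P[:,1]<lo+30)
        if s.any(): print("  front x at y",lo+15,np.percentile(P[s,0],99.5).round(1))
def plateobjs():
    p,d=snap("scene");Q=plate(world("scene",d))
    for t,m in(("green",hsv(p,(45,120,60),(85,255,255))),("red",hsv(p,(0,150,80),(6,255,255))|hsv(p,(174,150,80),(180,255,255)))):
        m=m&(d>0)&(abs(Q[...,0]-123)<30)&(abs(Q[...,1])<75)&(Q[...,2]<75);P=Q[m];top=P[P[:,2]>np.percentile(P[:,2],50)-3]
        print(t,rect(top),"z",np.percentile(P[:,2],[50,90]).round(1))
E
python3 -c "
from h import *
lid(); plateobjs()"
```

```text
lid n 3287 (array([-180.5,    0.8]), array([156.4, 122. ]), 0.08) x [-253.2 -172.8 -103.1] y [-56.9  60.6] z [69.4 74.2 76.7] slope [-0.004 -0.012]
  front x at y -30 -103.1
  front x at y 0 -103.4
  front x at y 30 -103.0
green (array([124.1, -36.1]), array([35.4, 33.8]), 88.52) z [61.2 63.4]
red (array([124.3,  43.6]), array([33.1, 35.4]), 0.79) z [53.8 55.5]
```

Box is aligned: front at plate x = -103, yaw about 0 and lateral offset about 1 mm. I'll push another 16 mm, back off 7 mm, then lower toward the trough floor.

>>> {"fn": "move_arm", "kwargs": {"moves": [{"gripper":0.15,"xyz":[-0.5,0,0],"angular":[0,0,0]},{"gripper":0.15,"xyz":[-1.0,0,0],"angular":[0,0,0]},{"gripper":0.15,"xyz":[-1.3,0,0],"angular":[0,0,0]},{"gripper":0.15,"xyz":[-1.6,0,0],"angular":[0,0,0]},{"gripper":0.15,"xyz":[-1.6,0,0],"angular":[0,0,0]},{"gripper":0.15,"xyz":[-0.9,0,0],"angular":[0,0,0]},{"gripper":0.15,"xyz":[-0.9,0,0.5],"angular":[0,0,0]},{"gripper":0.15,"xyz":[-0.9,0,0.8],"angular":[0,0,0]},{"gripper":0.15,"xyz":[-0.9,0,0.8],"angular":[0,0,0]}]}}

```text
clock: 5.72
position: [518.8, -176.8, 27.9]
ee_rot: [-0.635, 0.772, 0.0, -0.0]
contact_force: [0.4, 0.1, 0.6]
gripper_width: 49.2
```

```bash
python3 -c "
from h import *
lid(); goto(520,-170,30,78.8);print(plate(arm.read_state()['position']))"
```

```text
lid n 3283 (array([-161.4,    1.3]), array([150.1, 121. ]), 0.32) x [-233.6 -156.1  -87.5] y [-57.   60.7] z [69.9 74.2 76.7] slope [-0.005 -0.011]
  front x at y -30 -87.3
  front x at y 0 -87.4
  front x at y 30 -87.6
t 5.775 pos [ 518.9 -176.8   28.1] F [ 0.  -0.1  0.3] w 49.3 j [-0.03  0.49 -0.42  0.   -0.66 -0.16]
xyz cm [-0.69  0.03 -0.19] ang [ 0.    -0.     0.001]
[-256.33725588   -0.73972074   28.06826167]
```

>>> {"fn": "move_arm", "kwargs": {"moves": [{"gripper":0.15,"xyz":[0,0,0.2],"angular":[0,0,0]},{"gripper":0.15,"xyz":[0,0,0.4],"angular":[0,0,0]},{"gripper":0.15,"xyz":[0,0,0.6],"angular":[0,0,0]},{"gripper":0.15,"xyz":[0,0,0.6],"angular":[0,0,0]}]}}

```text
clock: 6.28
position: [519.1, -176.8, 22.3]
ee_rot: [-0.635, 0.772, -0.0, -0.0]
contact_force: [-0.3, 0.6, 0.5]
gripper_width: 49.0
```

```bash
python3 -c "
from h import *
lid(); goto(520,-170,30,78.8)"
```

```text
lid n 3364 (array([-171.6,    1.7]), array([171. , 120.8]), 0.46) x [-244.5 -157.4  -87.3] y [-56.7  60.9] z [69.5 74.2 76.7] slope [-0.007 -0.011]
  front x at y -30 -87.1
  front x at y 0 -87.2
  front x at y 30 -87.8
t 6.325 pos [ 519.1 -176.8   22.3] F [-0.9 -0.3 -0.1] w 48.7 j [-0.03  0.5  -0.43 -0.   -0.65 -0.16]
xyz cm [-0.68  0.04 -0.77] ang [-0.     0.     0.001]
```

>>> {"fn": "move_arm", "kwargs": {"moves": [{"gripper":0.15,"xyz":[0,0,0.2],"angular":[0,0,0]},{"gripper":0.15,"xyz":[0,0,0.4],"angular":[0,0,0]},{"gripper":0.15,"xyz":[0,0,0.6],"angular":[0,0,0]},{"gripper":0.15,"xyz":[0,0,0.6],"angular":[0,0,0]}]}}

```text
clock: 6.82
position: [519.0, -178.8, 18.6]
ee_rot: [-0.636, 0.772, -0.001, -0.001]
contact_force: [-4.3, -7.2, 14.0]
gripper_width: 48.9
```

```bash
python3 -c "
from h import *
lid(); goto(520,-170,30,78.8)"
```

```text
lid n 2497 (array([-175. ,    1.7]), array([168. , 120.4]), 0.67) x [-249.9 -183.9  -92.6] y [-56.8  61.6] z [67.8 77.1 82.9] slope [ 0.022 -0.019]
  front x at y -30 -92.6
  front x at y 0 -91.9
  front x at y 30 -92.1
t 6.875 pos [ 518.9 -178.8   18.6] F [-5.3 -6.5 14. ] w 49.2 j [-0.03  0.51 -0.43  0.   -0.64 -0.16]
xyz cm [-0.88  0.06 -1.14] ang [-0.    -0.002  0.003]
```

```bash
cat >> h.py <<'E'
def tilt():
    p,d=snap("scene");Q=plate(world("scene",d));z=Q[...,2];tx=plate(arm.read_state()["position"])[0]
    m=(d>0)&(z>60)&(z<125)&(abs(Q[...,1])<70)&(Q[...,0]>tx+60)&(Q[...,0]<tx+180)
    P=Q[big(m)];k=np.zeros(3)
    for _ in range(4):
        A=np.c_[P[:,0],P[:,1],np.ones(len(P))];r=P[:,2]-A@k if k.any() else np.zeros(len(P));s=abs(r)<(4 if k.any() else 99)
        k=np.linalg.lstsq(A[s],P[s,2],rcond=None)[0]
    xf=np.percentile(P[s,0],99.5);zf=k[0]*xf+k[2];c=np.cos(np.arctan(k[0]));t=np.arctan(k[0])
    # lower front edge: 74 below lid along normal
    fx,fz=xf+74*np.sin(t),zf-74*c
    print("tilt",t.round(3),"roll",k[1].round(3),"lid front",xf.round(1),zf.round(1),"front_edge x,z",fx.round(1),fz.round(1),"heel",(fx-135*c).round(1),(fz-135*np.sin(t)).round(1),"y",np.percentile(P[s,1],[.5,99.5]).round(1))
    s=arm.read_state();print("t",s["clock"],"tcp(plate)",plate(s["position"]).round(1),"F",s["contact_force"].round(1))
E
python3 -c "
from h import *
tilt()"
```

```text
tilt 0.091 roll -0.005 lid front -95.7 87.1 front_edge x,z -89.0 13.4 heel -223.4 1.2 y [-57.   60.6]
t 6.925 tcp(plate) [-258.2   -1.1   18.7] F [-5.5 -6.7 14.5]
```

>>> {"fn": "move_arm", "kwargs": {"moves": [{"gripper":0.15,"xyz":[0,0,0],"angular":[0,-0.06,0]},{"gripper":0.15,"xyz":[0,0,0.1],"angular":[0,-0.12,0]},{"gripper":0.15,"xyz":[0,0,0.25],"angular":[0,-0.17,0]},{"gripper":0.15,"xyz":[0,0,0.35],"angular":[0,-0.17,0]},{"gripper":0.15,"xyz":[0,0,0.35],"angular":[0,-0.17,0]}]}}

```text
clock: 7.55
position: [519.2, -179.2, 14.6]
ee_rot: [-0.634, 0.769, 0.053, 0.065]
contact_force: [-4.2, -7.0, 11.2]
gripper_width: 49.1
```

```bash
python3 -c "
from h import *
tilt()"
```

```text
tilt 0.086 roll -0.044 lid front -100.3 92.0 front_edge x,z -94.0 18.3 heel -228.5 6.7 y [-56.8  61.4]
t 7.6 tcp(plate) [-258.6   -1.4   14.7] F [-4.  -6.5 10.3]
```

```bash
python3 -c "
from h import *
p,d=snap('scene','s3.png')
cv2.imwrite('pics/c4.png',cv2.resize(p[170:330,270:450],None,fx=4,fy=3.75,interpolation=2))
Q=plate(world('scene',d))
m=(d>0)&(Q[...,2]>78)&(Q[...,2]<125)&(abs(Q[...,1])<58)&(Q[...,0]>-200)&(Q[...,0]<-70)
for lo in range(-200,-80,10):
    o=[]
    for y in(-40,0,40):
        s=m&(Q[...,0]>=lo)&(Q[...,0]<lo+10)&(abs(Q[...,1]-y)<15); o.append(np.median(Q[s][:,2]).round(1) if s.any() else None)
    print(lo+5,o)
"
```

```text
-195 [np.float64(80.9), np.float64(81.6), np.float64(80.4)]
-185 [np.float64(82.7), np.float64(83.3), np.float64(82.7)]
-175 [np.float64(84.7), np.float64(85.3), np.float64(84.7)]
-165 [np.float64(86.9), np.float64(87.3), np.float64(87.3)]
-155 [np.float64(88.7), np.float64(89.6), np.float64(88.9)]
-145 [np.float64(91.3), np.float64(92.0), np.float64(91.0)]
-135 [np.float64(93.0), np.float64(94.3), np.float64(93.2)]
-125 [np.float64(95.1), np.float64(95.1), np.float64(94.9)]
-115 [np.float64(96.4), np.float64(96.0), np.float64(96.6)]
-105 [np.float64(93.9), np.float64(93.6), np.float64(92.5)]
-95 [np.float64(81.9), np.float64(80.2), np.float64(81.3)]
-85 [None, None, None]
```

View pics/c4.png

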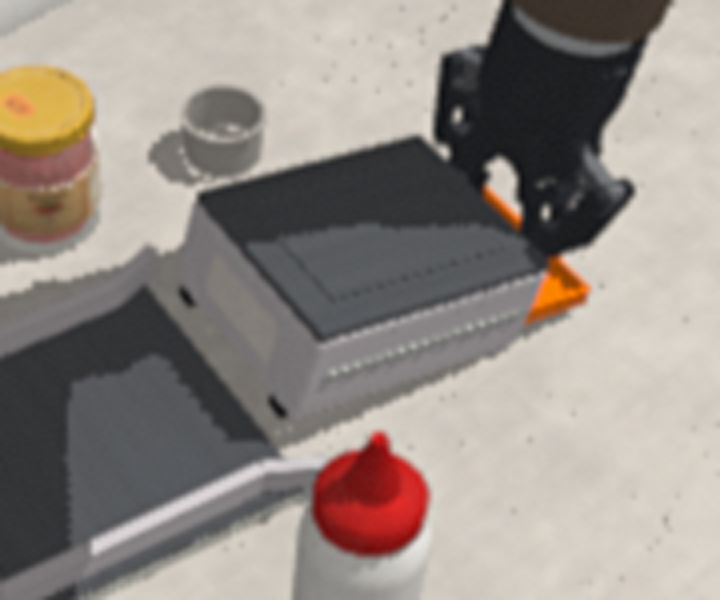

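The crop shows the box tipped, with its front runners at (185,295) and (278,405) clear of the table and the fingers in the trough. The lid heights give a slope of about 0.21 rad, so the front edge is at z of about 25, above the 15 mm deck. I'll push forward with the floor still held down.

>>> {"fn": "move_arm", "kwargs": {"moves": [{"gripper":0.15,"xyz":[-0.4,0,0.07],"angular":[0,0,0]},{"gripper":0.15,"xyz":[-0.8,0,0.14],"angular":[0,0,0]},{"gripper":0.15,"xyz":[-1.2,0,0.21],"angular":[0,0,0]},{"gripper":0.15,"xyz":[-1.6,0,0.28],"angular":[0,0,0]},{"gripper":0.15,"xyz":[-2.0,0,0.35],"angular":[0,0,0]},{"gripper":0.15,"xyz":[-2.0,0,0.35],"angular":[0,0,0]}]}}

```text
clock: 8.4
position: [525.0, -158.8, 15.2]
ee_rot: [-0.634, 0.769, 0.051, 0.066]
contact_force: [-2.7, -6.1, 10.2]
gripper_width: 48.8
```

```bash
cat >> h.py <<'E'
def tilt2():
    "lid profile along plate x, from scene view; lid = points of upward normal"
    p,d=snap("scene");Q=plate(world("scene",d));s=arm.read_state();t=plate(s["position"])
    m=(d>0)&(Q[...,2]>70)&(Q[...,2]<130)&(abs(Q[...,1])<58)&(Q[...,0]>t[0]+25)&(Q[...,0]<82)
    xs,zs=[],[]
    for lo in np.arange(t[0]+30,82,4):
        k=m&(Q[...,0]>=lo)&(Q[...,0]<lo+4)
        if k.sum()>15: xs.append(lo+2);zs.append(np.median(Q[k][:,2]))
    xs,zs=np.array(xs),np.array(zs);f=xs<t[0]+105
    k=np.polyfit(xs[f],zs[f],1);th=np.arctan(k[0]);on=abs(zs-np.polyval(k,xs))<2.5;xf=xs[on].max()+2;zf=np.polyval(k,xf)
    fx,fz=xf+74*np.sin(th),zf-74*np.cos(th)
    print("tilt",th.round(3),"front_edge x,z",fx.round(1),fz.round(1),"heel",(fx-135*np.cos(th)).round(1),(fz-135*np.sin(th)).round(1),"y",np.percentile(Q[m][:,1],[1,99]).round(1))
    R=Ro.from_quat(s["ee_rot"]);a=np.radians(78.8)
    print("t",s["clock"],"tcp(plate)",t.round(1),"F",s["contact_force"].round(1),"fwd in tool",R.inv().apply([np.cos(a),np.sin(a),0]).round(3),"up",R.inv().apply([0,0,1]).round(3))
E
python3 -c "
from h import *
tilt2()"
```

```text
tilt 0.192 front_edge x,z -69.4 25.5 heel -201.9 -0.3 y [-56.8  57.5]
t 8.45 tcp(plate) [-237.5   -3.2   15.2] F [-0.7 -5.8  9.7] fwd in tool [-0.986 -0.003  0.167] up [-0.167 -0.006 -0.986]
```

The front edge is now 13 mm past the sill at z of about 25, with the heel on the table. I'll push 12 mm more, then ease the press off so the front rests on the sill.

>>> {"fn": "move_arm", "kwargs": {"moves": [{"gripper":0.15,"xyz":[-0.4,0.05,0.07],"angular":[0,0,0]},{"gripper":0.15,"xyz":[-0.8,0.1,0.14],"angular":[0,0,0]},{"gripper":0.15,"xyz":[-1.2,0.15,0.21],"angular":[0,0,0]},{"gripper":0.15,"xyz":[-1.2,0.15,0.0],"angular":[0,0,0]},{"gripper":0.15,"xyz":[-1.2,0.15,-0.2],"angular":[0,0,0]},{"gripper":0.15,"xyz":[-1.2,0.15,-0.4],"angular":[0,0,0]},{"gripper":0.15,"xyz":[-1.2,0.15,-0.6],"angular":[0,0,0]},{"gripper":0.15,"xyz":[-1.2,0.15,-0.6],"angular":[0,0,0]}]}}

```text
clock: 9.45
position: [523.3, -145.9, 20.5]
ee_rot: [-0.633, 0.769, 0.054, 0.065]
contact_force: [-0.6, -0.6, -0.9]
gripper_width: 48.9
```

```bash
python3 -c "
from h import *
tilt2()"
```

```text
tilt 0.142 front_edge x,z -56.7 19.3 heel -190.3 0.2 y [-56.1  57.1]
t 9.5 tcp(plate) [-225.2    1.    20.5] F [0.3 0.4 0.2] fwd in tool [-0.986 -0.001  0.169] up [-0.169  0.001 -0.986]
```

The front rests on the sill: tilt is 0.14 (15/108 expected) with the heel on the table. I'll lift the fingers so they clear the trough floor and push on the rear wall.

>>> {"fn": "move_arm", "kwargs": {"moves": [{"gripper":0.15,"xyz":[-0.2,0,-1.25],"angular":[0,0,0]},{"gripper":0.15,"xyz":[-0.4,0,-2.45],"angular":[0,0,0]},{"gripper":0.15,"xyz":[-1.0,0,-2.35],"angular":[0,0,0]},{"gripper":0.15,"xyz":[-1.6,0,-2.25],"angular":[0,0,0]},{"gripper":0.15,"xyz":[-2.2,0,-2.15],"angular":[0,0,0]},{"gripper":0.15,"xyz":[-2.8,0,-2.05],"angular":[0,0,0]},{"gripper":0.15,"xyz":[-3.4,0,-1.95],"angular":[0,0,0]},{"gripper":0.15,"xyz":[-4.0,0,-1.85],"angular":[0,0,0]},{"gripper":0.15,"xyz":[-4.6,0,-1.75],"angular":[0,0,0]},{"gripper":0.15,"xyz":[-4.6,0,-1.75],"angular":[0,0,0]}]}}

```text
clock: 10.75
position: [531.6, -103.4, 45.5]
ee_rot: [-0.633, 0.769, 0.054, 0.066]
contact_force: [0.6, -1.3, -0.7]
gripper_width: 49.1
```

```bash
python3 -c "
from h import *
tilt2()"
```

```text
tilt 0.215 front_edge x,z -12.2 30.7 heel -144.1 1.9 y [-55.9  57.4]
t 10.8 tcp(plate) [-182.     1.    45.4] F [-0.2 -0.6 -0.6] fwd in tool [-0.985 -0.002  0.17 ] up [-0.17   0.001 -0.985]
```

>>> {"fn": "move_arm", "kwargs": {"moves": [{"gripper":0.15,"xyz":[-0.6,0,-0.2],"angular":[0,0,0]},{"gripper":0.15,"xyz":[-1.2,0,-0.2],"angular":[0,0,0]},{"gripper":0.15,"xyz":[-1.8,0,-0.1],"angular":[0,0,0]},{"gripper":0.15,"xyz":[-2.4,0,0],"angular":[0,0,0]},{"gripper":0.15,"xyz":[-3.0,0,0.1],"angular":[0,0,0]},{"gripper":0.15,"xyz":[-3.6,0,0.2],"angular":[0,0,0]},{"gripper":0.15,"xyz":[-4.2,0,0.3],"angular":[0,0,0]},{"gripper":0.15,"xyz":[-4.8,0,0.4],"angular":[0,0,0]},{"gripper":0.15,"xyz":[-5.4,0,0.5],"angular":[0,0,0]},{"gripper":0.15,"xyz":[-5.4,0,0.5],"angular":[0,0,0]}]}}

```text
clock: 12.05
position: [542.2, -50.3, 49.6]
ee_rot: [-0.633, 0.769, 0.054, 0.066]
contact_force: [-0.4, -0.2, 0.6]
gripper_width: 49.3
```

```bash
python3 -c "
from h import *
tilt2()"
```

```text
tilt 0.0 front_edge x,z 30.2 15.8 heel -104.8 15.8 y [-56.2  57.5]
t 12.1 tcp(plate) [-127.8    1.2   49.5] F [-0.6 -0.8 -0.9] fwd in tool [-0.985 -0.002  0.17 ] up [-0.17   0.001 -0.985]
```

The box is flat on the deck, front at about x = 32. I'll push it home.

>>> {"fn": "move_arm", "kwargs": {"moves": [{"gripper":0.15,"xyz":[-0.5,0,0.08],"angular":[0,0,0]},{"gripper":0.15,"xyz":[-1.0,0,0.17],"angular":[0,0,0]},{"gripper":0.15,"xyz":[-1.5,0,0.25],"angular":[0,0,0]},{"gripper":0.15,"xyz":[-2.0,0,0.34],"angular":[0,0,0]},{"gripper":0.15,"xyz":[-2.5,0,0.42],"angular":[0,0,0]},{"gripper":0.15,"xyz":[-3.0,0,0.51],"angular":[0,0,0]},{"gripper":0.15,"xyz":[-3.5,0,0.6],"angular":[0,0,0]},{"gripper":0.15,"xyz":[-4.0,0,0.68],"angular":[0,0,0]},{"gripper":0.15,"xyz":[-4.3,0,0.73],"angular":[0,0,0]},{"gripper":0.15,"xyz":[-4.3,0,0.73],"angular":[0,0,0]}]}}

```text
clock: 13.35
position: [551.0, -8.0, 50.2]
ee_rot: [-0.633, 0.769, 0.054, 0.066]
contact_force: [-0.1, 0.6, -0.5]
gripper_width: 49.2
```

```bash
python3 -c "
from h import *
tilt2()"
```

```text
tilt 0.002 front_edge x,z 73.5 15.9 heel -61.5 15.6 y [-56.3  57.6]
t 13.4 tcp(plate) [-84.6   0.5  50.3] F [-0.5  0.4  0.2] fwd in tool [-0.985 -0.002  0.17 ] up [-0.17  -0.001 -0.985]
```

>>> {"fn": "move_arm", "kwargs": {"moves": [{"gripper":0.15,"xyz":[-0.2,0,0.03],"angular":[0,0,0]},{"gripper":0.15,"xyz":[-0.4,0,0.07],"angular":[0,0,0]},{"gripper":0.15,"xyz":[-0.6,0,0.1],"angular":[0,0,0]},{"gripper":0.15,"xyz":[-0.8,0,0.14],"angular":[0,0,0]},{"gripper":0.15,"xyz":[-0.8,0,0.14],"angular":[0,0,0]}]}}

```text
clock: 14.02
position: [552.3, -0.7, 50.2]
ee_rot: [-0.633, 0.769, 0.054, 0.066]
contact_force: [-0.4, -3.8, 2.8]
gripper_width: 49.2
```

```bash
python3 -c "
from h import *
tilt2()"
```

```text
tilt 0.003 front_edge x,z 81.1 16.0 heel -53.9 15.6 y [-56.5  57.4]
t 14.075 tcp(plate) [-77.1   0.8  50.2] F [-0.3 -3.9  2.6] fwd in tool [-0.986 -0.002  0.169] up [-0.169 -0.    -0.986]
```

>>> {"fn": "move_arm", "kwargs": {"moves": [{"gripper":0.15,"xyz":[-0.2,0,0.03],"angular":[0,0,0]},{"gripper":0.15,"xyz":[-0.4,0,0.07],"angular":[0,0,0]},{"gripper":0.15,"xyz":[-0.4,0,0.07],"angular":[0,0,0]},{"gripper":0.15,"xyz":[-0.4,0,0.07],"angular":[0,0,0]}]}}

```text
clock: 14.58
position: [552.2, -0.3, 50.3]
ee_rot: [-0.633, 0.77, 0.053, 0.064]
contact_force: [-0.8, -17.6, 4.8]
gripper_width: 49.1
```

```bash
python3 -c "
from h import *
tilt2()"
```

```text
tilt 0.004 front_edge x,z 81.6 16.2 heel -53.4 15.6 y [-56.2  57.4]
t 14.625 tcp(plate) [-76.7   0.9  50.3] F [ -2.  -17.7   4. ] fwd in tool [-0.986 -0.002  0.165] up [-0.165  0.001 -0.986]
```

The box is home: 17 N against the stop with no further motion. I'll retreat, rise, straighten the tool and shut the fingers.

>>> {"fn": "move_arm", "kwargs": {"moves": [{"gripper":0.15,"xyz":[0.5,0,-0.1],"angular":[0,0,0]},{"gripper":0.15,"xyz":[1.2,0,-0.25],"angular":[0,0,0]},{"gripper":0.15,"xyz":[0.7,0,-3],"angular":[0,0,0]},{"gripper":0.15,"xyz":[0,0,-7],"angular":[0,0,0]},{"gripper":-1,"xyz":[-0.8,0,-12],"angular":[0,0.08,0]},{"gripper":-1,"xyz":[-0.8,0,-12],"angular":[0,0.165,0]},{"gripper":-1,"xyz":[-0.8,0,-12],"angular":[0,0.165,0]}]}}

```text
clock: 15.5
position: [550.2, -7.1, 169.5]
ee_rot: [-0.636, 0.771, 0.002, 0.002]
contact_force: [0.3, -0.3, -1.5]
gripper_width: -0.5
```

```bash
python3 -c "
from h import *
goto(630,188.3,90,78.8)"
```

```text
t 15.5 pos [550.2  -7.1 169.5] F [ 0.3 -0.3 -1.5] w -0.5 j [ 0.28  0.31 -0.27 -0.01 -0.99 -0.47]
xyz cm [-20.65  -4.12   8.08] ang [0.    0.006 0.004]
```

>>> {"fn": "move_arm", "kwargs": {"moves": [{"gripper":-1,"xyz":[-4,-0.8,0],"angular":[0,0,0]},{"gripper":-1,"xyz":[-8,-1.6,0],"angular":[0,0,0]},{"gripper":-1,"xyz":[-12,-2.4,0],"angular":[0,0,0]},{"gripper":-1,"xyz":[-16,-3.2,0],"angular":[0,0,0]},{"gripper":-1,"xyz":[-20,-4,0],"angular":[0,0,0]},{"gripper":-1,"xyz":[-20.6,-4.1,3],"angular":[0,0,0]},{"gripper":-1,"xyz":[-20.6,-4.1,6],"angular":[0,0,0]},{"gripper":-1,"xyz":[-20.6,-4.1,8],"angular":[0,0,0]},{"gripper":-1,"xyz":[-20.6,-4.1,8],"angular":[0,0,0]}]}}

```text
clock: 16.62
position: [629.0, 185.1, 87.6]
ee_rot: [-0.635, 0.772, 0.003, -0.001]
contact_force: [-0.8, 0.3, 0.9]
gripper_width: 0.0
```

```bash
python3 -c "
from h import *
goto(630,188.3,63,78.8)
p,d=snap('top')
cv2.imwrite('pics/t5.png',cv2.resize(p[150:350,170:440],None,fx=2.9,fy=2.9,interpolation=2))
lid(15)"
```

```text
t 16.625 pos [629.  185.1  87.6] F [-0.8  0.3  0.9] w 0.0 j [ 0.53  0.56 -0.08 -0.01 -0.93 -0.72]
xyz cm [-0.33 -0.05  2.46] ang [0.005 0.002 0.001]
lid n 3647 (array([8.4, 0.7]), array([147.2, 121. ]), 0.0) x [-60.8  17.8  81.7] y [-57.8  59.9] z [86.2 89.4 91.8] slope [-0.004 -0.011]
  front x at y -30 81.7
  front x at y 0 81.7
  front x at y 30 81.9
```

View pics/t5.png

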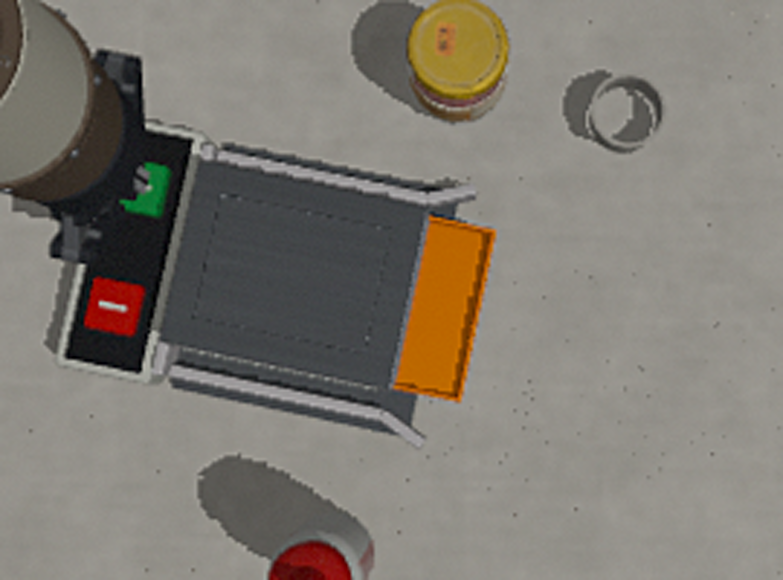

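The top crop shows the box flat between the rails, against the stop strip at (180,230), and the shut fingers above the green key at about (145,180). The lid centre is at plate x of about 8 (7.5 nominal). I'll press the key.

>>> {"fn": "move_arm", "kwargs": {"moves": [{"gripper":-1,"xyz":[-0.2,0,1.2],"angular":[0,0,0]},{"gripper":-1,"xyz":[-0.2,0,2.4],"angular":[0,0,0]},{"gripper":-1,"xyz":[-0.2,0,2.8],"angular":[0,0,0]},{"gripper":-1,"xyz":[-0.2,0,3.2],"angular":[0,0,0]},{"gripper":-1,"xyz":[-0.2,0,3.5],"angular":[0,0,0]},{"gripper":-1,"xyz":[-0.2,0,3.5],"angular":[0,0,0]}]}}

```text
clock: 17.48
position: [631.2, 188.1, 55.5]
ee_rot: [-0.635, 0.772, 0.002, 0.002]
contact_force: [0.4, -0.2, -0.8]
gripper_width: -0.2
```

```bash
python3 -c "
from h import *
goto(630,188.3,54,78.8);plateobjs()"
```

```text
t 17.475 pos [631.2 188.1  55.5] F [ 0.4 -0.2 -0.8] w -0.2 j [ 0.53  0.6  -0.11 -0.   -0.86 -0.72]
xyz cm [0.   0.12 0.15] ang [-0.001  0.006  0.001]
green (array([124.4, -36. ]), array([33.5, 34.1]), 1.31) z [53.9 56.1]
red (array([124.,  43.]), array([33.7, 35.3]), 0.05) z [60.4 62.7]
```

>>> {"fn": "move_arm", "kwargs": {"moves": [{"gripper":-1,"xyz":[0,0,0.15],"angular":[0,0,0]},{"gripper":-1,"xyz":[0,0,0.35],"angular":[0,0,0]},{"gripper":-1,"xyz":[0,0,0.4],"angular":[0,0,0]},{"gripper":-1,"xyz":[0,0,0.4],"angular":[0,0,0]}]}}

```text
clock: 18.02
position: [631.4, 188.2, 54.5]
ee_rot: [-0.636, 0.772, 0.001, 0.003]
contact_force: [-4.7, -1.3, 12.5]
gripper_width: 0.2
```

```bash
python3 -c "
from h import *
goto(630,188.3,54,78.8);plateobjs()"
```

```text
t 18.025 pos [631.4 188.2  54.5] F [-4.7 -1.3 12.5] w 0.2 j [ 0.53  0.6  -0.11 -0.   -0.86 -0.72]
xyz cm [0.02 0.14 0.05] ang [-0.002  0.005  0.003]
green (array([124.1, -35.7]), array([34.7, 34.4]), 87.11) z [53.  55.5]
red (array([124.,  44.]), array([33.7, 36.1]), 1.43) z [61.2 63.3]
```

The key has bottomed: TCP at 54.5 mm with 12.5 N. I'll lift away and check.

>>> {"fn": "move_arm", "kwargs": {"moves": [{"gripper":-1,"xyz":[0,0,-3],"angular":[0,0,0]},{"gripper":-1,"xyz":[0,0,-8],"angular":[0,0,0]},{"gripper":-1,"xyz":[-3,0,-14],"angular":[0,0,0]},{"gripper":-1,"xyz":[-8,0,-18],"angular":[0,0,0]},{"gripper":-1,"xyz":[-12,0,-18],"angular":[0,0,0]},{"gripper":-1,"xyz":[-12,0,-18],"angular":[0,0,0]}]}}

```text
clock: 18.82
position: [653.9, 308.1, 231.7]
ee_rot: [-0.637, 0.771, 0.002, 0.003]
contact_force: [-0.2, 0.1, -0.3]
gripper_width: 0.2
```

```bash
python3 -c "
from h import *
plateobjs();lid(15)
p,d=snap('top');cv2.imwrite('pics/t6.png',p);W=world('top',d);z=W[...,2];ok=d>0
for t,m in(('jar',win((z>90)&ok,290,360,140,200)),('ring',win((z>25)&(z<40)&ok,360,410,165,210)),('bottle',win((z>50)&ok,240,310,320,370))):
    print(t,rect(W[big(m)]))
Q=plate(W);m=big(win((abs(z-89)<5)&ok,180,400,180,320)&(abs(Q[...,1])<70)&(Q[...,0]<95));print('lid top',rect(Q[m]))
"
```

```text
green (array([124.1, -36.3]), array([33.8, 36.8]), 0.33) z [53.4 55.5]
red (array([123.9,  43.6]), array([33.8, 33.7]), 89.03) z [61.5 63.4]
lid n 3956 (array([ 8. , -0.1]), array([148. , 121.7]), 0.29) x [-63.5  12.3  81.7] y [-57.6  60.1] z [86.  89.3 91.7] slope [-0.    -0.012]
  front x at y -30 81.6
  front x at y 0 81.7
  front x at y 30 81.7
jar (array([716.1, -19.7]), array([62.6, 62.9]), 28.37)
ring (array([ 689.9, -136. ]), array([49.1, 50.5]), 89.7)
bottle (array([390.4,  59.4]), array([55.5, 51.8]), 18.68)
lid top (array([ 8.1, -3. ]), array([148.2, 118.2]), 0.13)
```

View pics/t6.png

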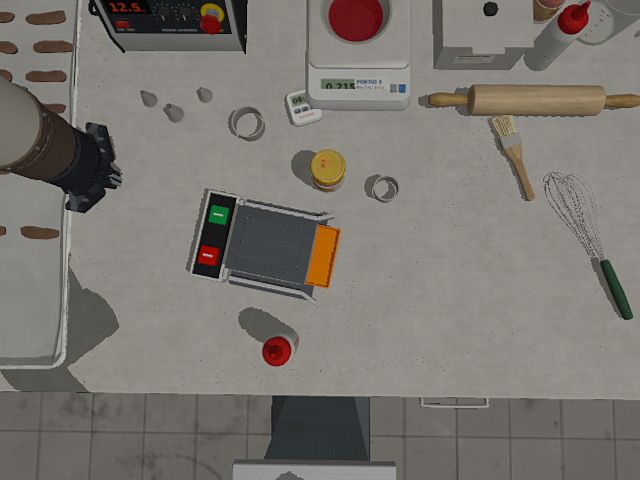

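The box sits on the plate at about (272,247) with its trough at (322,257). The green key at (217,214) measures down and the red key at (209,256) measures up. The jar, ring and bottle are where they started and the arm is clear, so I'm handing in.

```bash
python3 -c "
from bench import arm
print(arm.job_done())"
```

```text
the job is handed in; nothing more can be done
None
```

The job is done and handed in at about 19 s of the 72 s allowed.

**What I did:** I slid the box to about 5 mm short of the sill, correcting 3.3° of yaw on the way. I pressed the trough floor until the front edge rose to about 25 mm, pushed it over the sill with the heels still on the table, and let it rest there. Then I pushed the rear wall until the box dropped flat and met the stop. Only after that did I press the green key.

**Last checks:**
- **Box:** It is flat, with the lid at 89 mm and almost no slope. Its centre measured at plate x of about 8 mm against 7.5 mm nominal. It did not move under a 17 N push against the stop.
- **Keys:** The green key top is at about 54 mm (down) and the red at about 62 mm (up). The green key bottomed at 54.5 mm with 12.5 N.
- **Other objects:** The bottle, jar and ring cutter are within about 2 mm of their first measurements, which is the measuring error. The arm is clear of everything.

**Checks that disagreed:**
- One automatic tilt fit gave a wrong value (0.086 rad). I replaced it with lid heights read along the box, which gave about 0.21 rad.
- The two cameras differed by about 3 mm on the box's sideways position, which is within calibration error.

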